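Pack out a heating block with spacer bars until it is snug

TASK

The heating block standing in the frame has side play: fill the gap between it and the spring plate with spacer bars. Slide the bars in one at a time along the bench, without lifting them, beginning with the bar next to the guide strip, each fully home against the back wall, and stop as soon as the pack is snug, that is when the last bar has gone in with a firm drag and pushed the spring plate back. Leave the bars that are not needed in front of the frame, and leave the other block alone.

Things in the scene. Friction and masses are not known exactly. Their poses are not given: they have to be found in the camera images.
- frame: Aluminium frame fixed to the bench, open in front, no floor. Origin on the bench at its front line, below the face of the spring plate at rest; x runs into the frame (push direction, roughly away from the robot), y left. Back wall at x = 100 mm, right wall at y = -175, spring plate at y = 0; outside x to 115, y -187 to 66, 36 high. Guide strip 14 high along y = 0 to 12, x = -130 to 0.
- spring_plate (a joint): Travel (m) of the steel spring plate, the left side of the gap, 96 mm long, 30 high: 0 at rest, grows to at most 0.012 as it is pushed to the left (frame +y). Spring: 1.2 N at rest, 0.3 N more per mm. It stays near 0 while the pack is loose; the bar that makes the pack snug pushes it back about 2.5 mm.
- plate_face (a point): Middle of the spring plate's face, 18 mm above the bench; moves with the plate.
- back_stop (a point): Middle of the back wall's inner face: in the frame's axes x = 100, y = -72.5, z = 18 mm.
- block_wide: Loose aluminium heating block, 100 (x) by 106 (y) by 50 mm high, 0.95 kg, 4 x 4 dark tube bores on top. Origin on the bench under the middle of its right side (block reaches 106 mm to +y). One of the two blocks stands in the frame against its right and back walls (within 1 mm), the other, not needed, left of the frame. With this one in the frame the gap is 69 mm: two bars.
- block_narrow: Like the wide block but 70 mm wide (y), 0.65 kg, with two rows of four bores. Origin on the bench under the middle of its right side. With this one in the frame the gap is 105 mm: three bars.
- bar_1: Spacer bar 1, counted from the guide strip to the right: slippery grey plastic, 100 (x) by 36 (y) by 30 mm high, 0.16 kg +-25%, loose. The four lie side by side, 0.5 mm apart, in front of the frame. Far end tapered (14 degrees, 20 mm); the square near end is pushed at its middle, low down. Origin under its centre. Home: origin at x = 50 mm in the frame. Slides with under 1 N, the snug one with up to about 12 N.
- bar_2: Spacer bar 2, counted from the guide strip to the right: slippery grey plastic, 100 (x) by 36 (y) by 30 mm high, 0.16 kg +-25%, loose. The four lie side by side, 0.5 mm apart, in front of the frame. Far end tapered (14 degrees, 20 mm); the square near end is pushed at its middle, low down. Origin under its centre. Home: origin at x = 50 mm in the frame. Slides with under 1 N, the snug one with up to about 12 N.
- bar_3: Spacer bar 3, counted from the guide strip to the right: slippery grey plastic, 100 (x) by 36 (y) by 30 mm high, 0.16 kg +-25%, loose. The four lie side by side, 0.5 mm apart, in front of the frame. Far end tapered (14 degrees, 20 mm); the square near end is pushed at its middle, low down. Origin under its centre. Home: origin at x = 50 mm in the frame. Slides with under 1 N, the snug one with up to about 12 N.
- bar_4: Spacer bar 4, counted from the guide strip to the right: slippery grey plastic, 100 (x) by 36 (y) by 30 mm high, 0.16 kg +-25%, loose. The four lie side by side, 0.5 mm apart, in front of the frame. Far end tapered (14 degrees, 20 mm); the square near end is pushed at its middle, low down. Origin under its centre. Home: origin at x = 50 mm in the frame. Slides with under 1 N, the snug one with up to about 12 N.
Not all that is in view belongs to the job. Leave any pink or turquoise look-alike of the bar_2 alone.

How it is judged:
On the way, in this order (a step that is already met when the one before it is completed fails the run):
1. the first bar is home while the second is still outside (x of bar_1 in the frame of frame above 0.042 m and angle between the x axis of bar_1 and the x axis of frame, either way round below 0.08 rad and y of bar_1 in the frame of frame between -0.0306 and -0.002 m and x of bar_2 in the frame of frame below 0 m), for 0.1 s.
2. the second bar is home while the third is still outside (x of each of bar_1, bar_2 in the frame of frame above 0.042 m and angle between the x axis of each of bar_1, bar_2 and the x axis of frame, either way round below 0.08 rad and y of bar_1 in the frame of frame between -0.0306 and -0.002 m and y of bar_2 in the frame of frame between -0.0672 and -0.038 m and x of bar_3 in the frame of frame below 0 m), for 0.1 s.
At the end, for the whole second after the job is handed in: Bars 1 and 2 (and bar 3 if the narrow block is in the frame) are fully in, side by side within 8 mm of the back wall and square to the frame; the spring plate is pushed back by more than 1.2 mm; the other bars are still in front of the frame; everything is at rest (x of each of bar_1, bar_2 in the frame of frame above 0.042 m and angle between the x axis of each of bar_1, bar_2 and the x axis of frame, either way round below 0.08 rad and y of bar_1 in the frame of frame between -0.0306 and -0.002 m and y of bar_2 in the frame of frame between -0.0672 and -0.038 m and x of bar_4 in the frame of frame below 0 m and value of joint spring_plate above 0.0012 m and linear speed of each of bar_1, bar_2, bar_3, bar_4 below 0.01 m/s and ((horizontal distance between block_wide and back_stop below 0.15 m and x of bar_3 in the frame of frame below 0 m) or (horizontal distance between block_narrow and back_stop below 0.15 m and (x of bar_3 in the frame of frame above 0.042 m and angle between the x axis of bar_3 and the x axis of frame, either way round below 0.08 rad and y of bar_3 in the frame of frame between -0.1038 and -0.074 m)))); the robot touches nothing.
It fails at once if a bar is lifted off the bench (20 mm) or tipped ((height (world z) of bar_1 above 0.02 m or angle between bar_1's own z axis and vertical above 0.35 rad) or (height (world z) of bar_2 above 0.02 m or angle between bar_2's own z axis and vertical above 0.35 rad) or (height (world z) of bar_3 above 0.02 m or angle between bar_3's own z axis and vertical above 0.35 rad) or (height (world z) of bar_4 above 0.02 m or angle between bar_4's own z axis and vertical above 0.35 rad)).
It fails at once if a block is shifted by more than 30 mm (distance of any of block_wide, block_narrow from where it was at the start of the episode above 0.03 m).
It also fails if it takes over 54 s, if anything falls off the work surface, if the arm or the gripper's body presses on something with over 40 N, if the wrist force passes 120 N, or if a joint passes its speed limit or range.

ROBOT

A 7-joint arm with a two-finger parallel gripper is mounted at the origin on a cart in front of the work surface, level with it; the furniture and walls round the work are solid. World frame = base frame: x ahead of the robot, y to its left, z up, the work surface at z = 0. Lengths are in m, angles in rad, forces in N, time in s.
With the tool pointing down it reaches from about 0.4 to 0.85 m from the base axis. Payload 4.5 kg.
Tool frame: the origin (TCP) lies at the very end of the fingers, on their centre line; the grasp point (between the pads) lies 19 mm behind it (robot.pinch_z is the distance from the TCP to the grasp point, in m); z points along the fingers, y is the direction in which the jaws open and shut (so a half turn about z gives the same grasp; the last joint's range is limited). The gripper opens to 85 mm and grips with 20 to 120 N. Pads are 22 mm wide; open, the fingers measure 114 mm over their backs; the gripper's body (76 mm by 85 mm) begins 54 mm behind the grasp point. The pads swing forward as they close: fully open they stand 13 mm farther back than shut.
Start: joints at [-1.305, 0.689, -0.195, 1.565, 0.157, 0.902, -0.215], TCP at [0.144, 0.608, 0.231] pointing down, gripper open.
Joint ranges: [-3.01, 3.01], [-0.46, 2.08], [-1.47, 1.51], [0.13, 2.56], [-1, 4.14], [0.04, 2.09], [-2.66, 2.66]. Speed limits (rad/s): [2.57, 2.57, 3.14, 3.14, 3.14, 3.14, 3.14].

INTERFACE

Orientations are given as a 3x3 rotation matrix whose columns are the frame's x, y, z axes.
In Python, from station import robot, imaging gives the robot as it stands. The module is installed in compiled form; this text tells all that it offers.
- The arm moves only by the tool drive_tool, never from a script. Its argument "targets" is a list of rows, each a list of 6 numbers: the shift along the world's x, y, z in m, then the turn, a rotation vector about the world's x, y, z in rad. A call has 1 to 5 rows; each row is the pose to reach, as a shift and turn from the pose commanded when the call began; what a row does not reach only later rows make up. A row lasts 1/8 s, in which the tool goes at most 62.5 mm and 10.7 degrees, less where a joint would pass 70% of its speed; a pose out of reach is approached as far as the arm can. A call with a gripper value outside its range is refused whole. "hand" is the opening, from -1 (shut) to 1 (fully open), so that 0 is half open, set as the call begins (left out, the last holds). The fingers move at their own pace and stop on an object; "force" is the grip in N (left out, the last holds). Time passes only in rows, so rows that repeat a pose let the fingers close. It gives the time, the measured TCP pose, the force and the opening at its end, in the units of the state.
- robot.observe(): the state, without advancing time (a new reading comes with each control period).
- imaging.grab_frame(name): name is "scene" or "top"; returns a dict with "color" (384x512x3 uint8, red, green, blue), "intrinsics" (3x3 intrinsics, pixels), "world_from_camera" (4x4, takes a point from camera to world coordinates). Camera axes: x right, y up, looking along -z (the intrinsics and any distortion apply to the point x, -y, -z); pixel columns grow to the right and rows downward; lengths in m; the calibration is good to about 2 mm. A picture is of the moment at which its call begins. There is no depth.
- robot.job_done(): hands the job in, once; it reports no verdict.
The state is a dict: "t": time; "qpos": joint angles; "joint_velocities": joint speeds; "tau": joint torques, N m; "ee_pos": TCP position; "ee_rot": TCP orientation; "contact_force": force on the tool from outside, world axes, zero at the start; "moment": the same for the moment, N m; "width": finger opening in m.
Only numpy, scipy, OpenCV 4.12 (cv2) and the standard library are available. Lean on these libraries where they do the work, as an engineer would, in place of code of your own. Each camera call takes 0.05 s, during which the arm holds its last target. There are 200 camera calls.

## Working session

There is one attempt and no reset: what is moved stays moved. The work goes in short steps, Python scripts to look and compute and a tool call to move; the robot and the scene stay as the last step left them, time stands still between calls to the robot, and variables do not carry over. Pictures are saved under pics/ and viewed, about 8 in all and at most 12, crops included, and the job is handed in when it is done.

Besides the shell and the picture viewer there is one more tool, called after "Request:" as name(argument=value, ...), one argument or row to a line, values as JSON. drive_tool: Moves the arm, as the interface text tells. Its arguments: {"type":"object","properties":{"targets":{"type":"array"},"hand":{"type":"number"},"force":{"type":"number"}},"required":["targets"]}

```bash
mkdir -p pics; cat > h.py <<'E'
import numpy as np,cv2
from station import robot,imaging
def grab(n,f):
    d=imaging.grab_frame(n); np.savez('pics/'+f+'.npz',**d)
    cv2.imwrite('pics/'+f+'.png',d['color'][:,:,::-1]); return d
def ray(d,px,z):
    K=np.array(d['intrinsics']);T=np.array(d['world_from_camera'])
    px=np.atleast_2d(px).astype(float)
    c=np.c_[px,np.ones(len(px))]@np.linalg.inv(K).T
    c=c*[1,-1,-1]; v=c@T[:3,:3].T; o=T[:3,3]
    return o+v*((z-o[2])/v[:,2])[:,None]
def proj(d,P):
    K=np.array(d['intrinsics']);T=np.linalg.inv(d['world_from_camera'])
    c=(np.atleast_2d(P)@T[:3,:3].T+T[:3,3])*[1,-1,-1]; p=c@K.T
    return p[:,:2]/p[:,2:]
E
python3 - <<'E'
from h import *
np.set_printoptions(precision=3,suppress=True)
a=grab('top','top0');b=grab('scene','scene0')
for d in(a,b):print(d.keys(),d['intrinsics'],d['world_from_camera'])
i=np.hstack([cv2.imread('pics/top0.png')])
cv2.imwrite('pics/t0.png',cv2.resize(i,(800,600),interpolation=cv2.INTER_CUBIC))
s=robot.observe();print(s['t'],s['ee_pos'],s['ee_rot'],s['width'])
E
```

```text
dict_keys(['color', 'intrinsics', 'world_from_camera']) [[394.803   0.    252.104]
 [  0.    394.803 190.217]
 [  0.      0.      1.   ]] [[-0.003  0.981 -0.196  0.412]
 [-0.999 -0.009 -0.031  0.055]
 [-0.032  0.196  0.98   1.203]
 [ 0.     0.     0.     1.   ]]
dict_keys(['color', 'intrinsics', 'world_from_camera']) [[396.295   0.    257.912]
 [  0.    396.295 196.649]
 [  0.      0.      1.   ]] [[-0.867  0.351 -0.353  0.292]
 [-0.498 -0.627  0.599  0.702]
 [-0.011  0.695  0.719  0.8  ]
 [ 0.     0.     0.     1.   ]]
0.1 [0.144 0.608 0.231] [[-0.973  0.23  -0.   ]
 [ 0.23   0.973 -0.002]
 [-0.    -0.002 -1.   ]] 0.08523863804001504
```

View pics/t0.png

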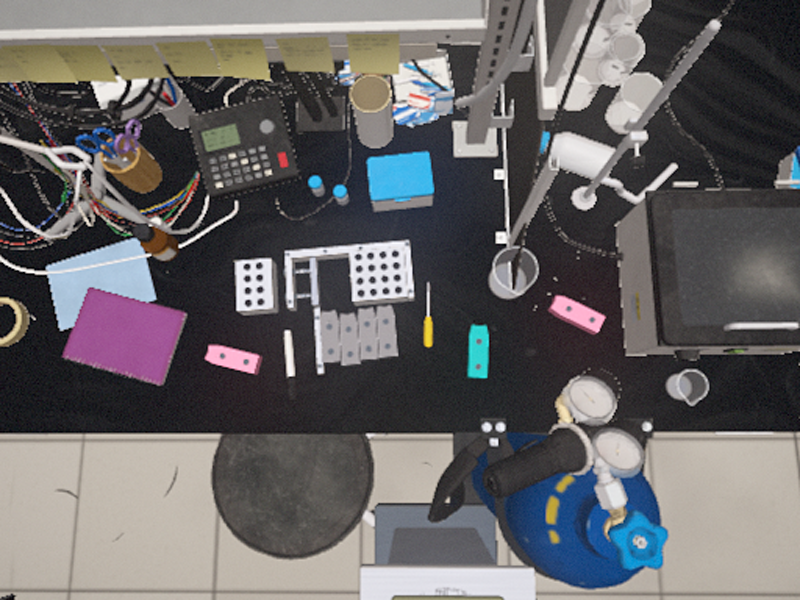

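View pics/scene0.png

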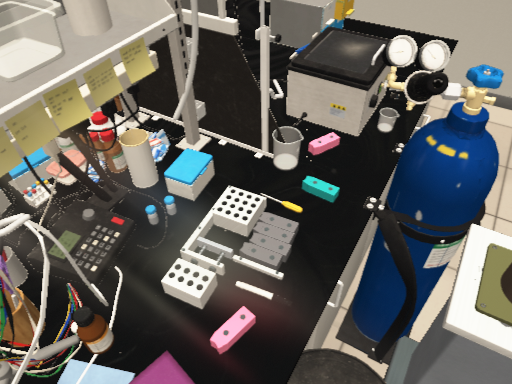

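Top view: the 4x4-bore (wide) block is in the frame at about (381,272), and the 2x4-bore narrow one is left of it at (256,285). That makes it two bars. The four grey bars are at (330,337) to (387,332), with the guide strip at (320,340). Look-alikes to leave alone: pink (233,358), pink (577,314), turquoise (478,350). Next is a close crop to check this and measure.

```bash
python3 - <<'E'
from h import *
np.set_printoptions(precision=4,suppress=True)
i=cv2.imread('pics/top0.png')[148:248,176:276]
cv2.imwrite('pics/c0.png',cv2.resize(i,(600,600),interpolation=cv2.INTER_CUBIC))
i=cv2.imread('pics/scene0.png')[175:305,160:310]
cv2.imwrite('pics/c1.png',cv2.resize(i,(690,598),interpolation=cv2.INTER_CUBIC))
E
```

```text
(no output)
```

View pics/c0.png

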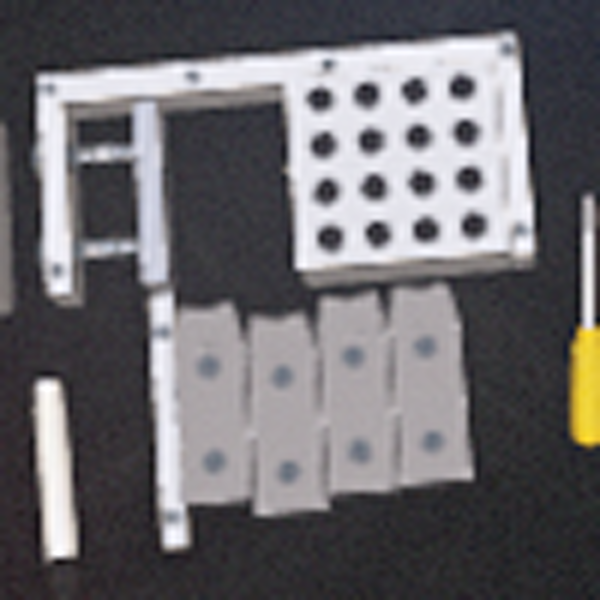

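View pics/c1.png

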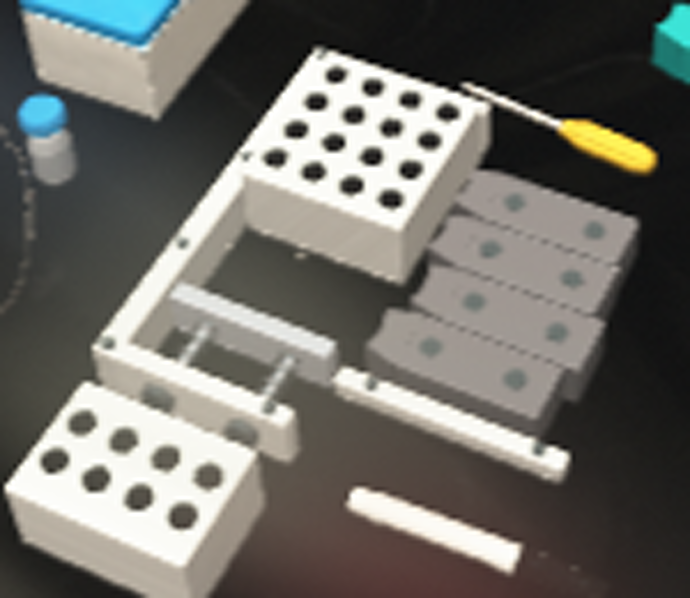

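The crops confirm it: wide block in the frame, four grey bars right of the white guide strip. In the 600 px crop, bar 1's holes are at (208,366) and (214,460), and bar 2's at (283,376) and (288,471).

```bash
python3 - <<'E'
from h import *
np.set_printoptions(precision=4,suppress=True)
d=dict(np.load('pics/top0.npz')); s=dict(np.load('pics/scene0.npz'))
P=lambda u:(np.array(u,float)+.5)/6-.5+[176,148]
C=ray(d,P([[37,76],[517,34],[535,255]]),.036)
mod=np.array([[.115,.066],[.115,-.187],[0,-.187]])
print('outer',C[:,:2],np.linalg.norm(np.diff(C[:,:2],axis=0),axis=1))
# rigid fit incl guide strip corners
G=ray(d,P([[150,288],[172,288],[188,545],[163,549]]),.014)
src=np.r_[mod,[[0,.012],[0,0],[-.13,0],[-.13,.012]]]; dst=np.r_[C[:,:2],G[:,:2]]
a=src-src.mean(0);b=dst-dst.mean(0)
th=np.arctan2((a[:,0]*b[:,1]-a[:,1]*b[:,0]).sum(),(a*b).sum())
R=np.array([[np.cos(th),-np.sin(th)],[np.sin(th),np.cos(th)]]);t=dst.mean(0)-R@src.mean(0)
print('th',th,'t',t,'res mm',1e3*(dst-src@R.T-t))
np.savez('frame.npz',th=th,R=R,t=t)
for n,h in zip('1234',[[[208,366],[214,460]],[[283,376],[288,471]],[[353,355],[360,451]],[[426,346],[433,441]]]):
    W=ray(d,P(h),.03)[:,:2];f=(W-t)@R; print(n,'world',W.mean(0),'frame',f.mean(0),'dir',np.arctan2(*(f[0]-f[1])[::-1]),np.linalg.norm(f[0]-f[1]))
# near edges
E=ray(d,P([[188,503],[250,497],[257,515],[328,508],[333,495],[393,488],[404,487],[472,479]]),.03)[:,:2];print('near',(E-t)@R)
# scene check of bars holes via 4.6 scale crop
Q=lambda u:(np.array(u,float)+.5)/4.6-.5+[160,175]
for h in [[[430,347],[515,380]],[[474,302],[557,332]]]:
    W=ray(s,Q(h),.03)[:,:2];f=(W-t)@R;print('scene',W.mean(0),f.mean(0))
E
```

```text
outer [[0.7417 0.3089]
 [0.7611 0.0624]
 [0.6457 0.0542]] [0.2473 0.1157]
th 0.06883469624817795 t [0.6332 0.2392] res mm [[-1.6917 -4.0451]
 [ 0.2846  1.809 ]
 [-0.4271  1.5353]
 [ 2.2052  0.5109]
 [ 1.282   1.1471]
 [-0.272  -0.7713]
 [-1.3809 -0.186 ]]
1 world [0.5678 0.2169] frame [-0.0668 -0.0177] dir 0.012663547870027046 0.04751840900873154
2 world [0.5623 0.1795] frame [-0.0749 -0.0547] dir -0.004618364182459978 0.047823830734086345
3 world [0.5724 0.144 ] frame [-0.0673 -0.0908] dir 0.00941957554199869 0.04849968203437951
4 world [0.5769 0.1075] frame [-0.0653 -0.1275] dir 0.004022165444738835 0.048001231677525354
near [[-0.111  -0.004 ]
 [-0.1103 -0.035 ]
 [-0.1195 -0.038 ]
 [-0.1186 -0.0734]
 [-0.1124 -0.0763]
 [-0.1111 -0.1062]
 [-0.111  -0.1117]
 [-0.1096 -0.1456]]
scene [0.5679 0.2175] [-0.0667 -0.0171]
scene [0.5628 0.1803] [-0.0743 -0.0539]
```

Request:
drive_tool(
  targets=[
    [0.036, -0.045, 0, 0, 0, -0.15],
    [0.072, -0.09, 0, 0, 0, -0.3],
    [0.108, -0.135, 0, 0, 0, -0.45],
    [0.144, -0.18, 0, 0, 0, -0.6],
    [0.18, -0.225, 0, 0, 0, -0.75],
  ],
  hand=-1,
  force=100,
)

```text
t: 0.72
ee_pos: [0.3245, 0.3816, 0.2312]
ee_rot: [[-0.552, 0.834, 0.0], [0.834, 0.552, -0.0], [-0.0, -0.0, -1.0]]
contact_force: [1.0, 1.1, -0.2]
width: 0.0
```

Request:
drive_tool(
  targets=[
    [0.036, -0.045, 0, 0, 0, -0.15],
    [0.072, -0.09, 0, 0, 0, -0.3],
    [0.108, -0.135, 0, 0, 0, -0.42],
    [0.138, -0.174, -0.04, 0, 0, -0.52],
    [0.138, -0.174, -0.08, 0, 0, -0.52],
  ],
)

```text
t: 1.35
ee_pos: [0.4648, 0.2049, 0.1508]
ee_rot: [[-0.06, 0.998, 0.004], [0.998, 0.06, -0.002], [-0.002, 0.004, -1.0]]
contact_force: [-0.4, 1.2, -0.3]
width: 0.0001
```

Request:
drive_tool(
  targets=[
    [0, 0.0045, -0.05, 0, 0, 0.01],
    [0, 0.0045, -0.1, 0, 0, 0.01],
    [0, 0.0045, -0.125, 0, 0, 0.01],
    [0, 0.0045, -0.138, 0, 0, 0.01],
    [0, 0.0045, -0.138, 0, 0, 0.01],
  ],
)

```text
t: 1.98
ee_pos: [0.4613, 0.2137, 0.0129]
ee_rot: [[-0.079, 0.997, -0.001], [0.997, 0.079, -0.0], [-0.0, -0.001, -1.0]]
contact_force: [0.2, 0.1, -0.2]
width: -0.0
```

```bash
python3 - <<'E'
from h import *
np.set_printoptions(precision=4,suppress=True)
f=np.load('frame.npz');s=robot.observe();print(s['ee_pos'],(s['ee_pos'][:2]-f['t'])@f['R'])
a=grab('top','top1');b=grab('scene','scene1')
A=cv2.resize(a['color'][148:248,176:276],(500,500),interpolation=2)
B=cv2.resize(b['color'][200:300,220:300],(300,375),interpolation=2)
o=np.zeros((500,800,3),np.uint8);o[:,:500]=A;o[:375,500:]=B
cv2.imwrite('pics/c2.png',o[:,:,::-1])
E
```

```text
[0.4613 0.2137 0.0129] [-0.1733 -0.0136]
```

View pics/c2.png

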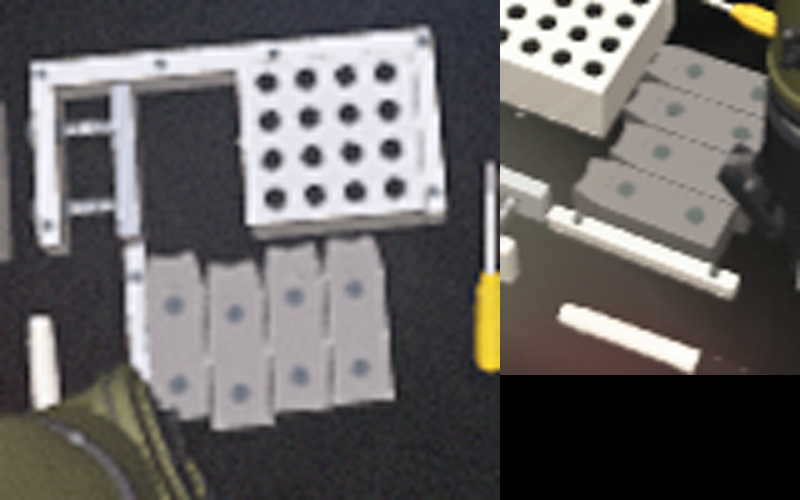

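Request:
drive_tool(
  targets=[
    [0.012, -0.0035, 0, 0, 0, 0],
    [0.024, -0.003, 0, 0, 0, 0],
    [0.034, -0.002, 0, 0, 0, 0],
    [0.042, -0.0015, 0, 0, 0, 0],
    [0.05, -0.001, 0, 0, 0, 0],
  ],
)

```text
t: 2.7
ee_pos: [0.5119, 0.2129, 0.0133]
ee_rot: [[-0.079, 0.997, -0.0], [0.997, 0.079, -0.0], [-0.0, -0.0, -1.0]]
contact_force: [-0.1, -0.3, 0.8]
width: 0.0004
```

Request:
drive_tool(
  targets=[
    [0.01, 0.0007, 0, 0, 0, 0],
    [0.02, 0.0014, 0, 0, 0, 0],
    [0.03, 0.0021, 0, 0, 0, 0],
    [0.04, 0.0028, 0, 0, 0, 0],
    [0.04, 0.0028, 0, 0, 0, 0],
  ],
)

```text
t: 3.32
ee_pos: [0.553, 0.2156, 0.0134]
ee_rot: [[-0.078, 0.997, 0.002], [0.997, 0.078, 0.0], [0.0, 0.002, -1.0]]
contact_force: [0.5, 0.8, 0.1]
width: -0.0001
```

```bash
python3 - <<'E'
from h import *
np.set_printoptions(precision=4,suppress=True)
f=np.load('frame.npz');s=robot.observe();print(s['t'],s['ee_pos'],(s['ee_pos'][:2]-f['t'])@f['R'],s['contact_force'])
a=grab('top','top2');b=grab('scene','scene2')
A=cv2.resize(a['color'][148:248,176:276],(500,500),interpolation=2)
B=cv2.resize(b['color'][200:300,220:300],(300,375),interpolation=2)
o=np.zeros((500,800,3),np.uint8);o[:,:500]=A;o[:375,500:]=B
cv2.imwrite('pics/c3.png',o[:,:,::-1])
E
```

```text
3.325 [0.553  0.2156 0.0134] [-0.0817 -0.018 ] [0.518  0.8327 0.0789]
```

View pics/c3.png

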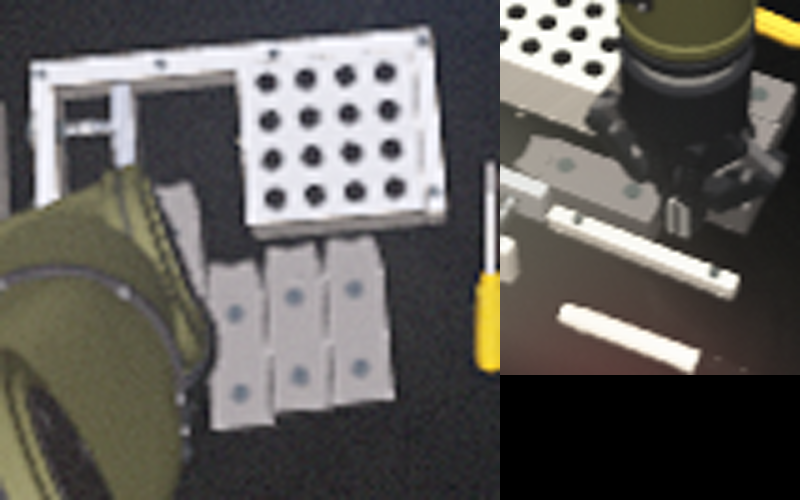

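The bar is sliding in straight along the strip, and bars 2–4 haven't moved.

Request:
drive_tool(
  targets=[
    [0.012, 0.0009, 0, 0, 0, 0],
    [0.024, 0.0017, 0, 0, 0, 0],
    [0.036, 0.0026, 0, 0, 0, 0],
    [0.048, 0.0034, 0, 0, 0, 0],
    [0.056, 0.004, 0, 0, 0, 0],
  ],
)

```text
t: 4.05
ee_pos: [0.6088, 0.2195, 0.0134]
ee_rot: [[-0.079, 0.997, 0.001], [0.997, 0.079, 0.0], [-0.0, 0.001, -1.0]]
contact_force: [0.0, -1.3, 0.8]
width: 0.0001
```

Request:
drive_tool(
  targets=[
    [0.004, 0.0003, 0, 0, 0, 0],
    [0.008, 0.0006, 0, 0, 0, 0],
    [0.01, 0.0007, 0, 0, 0, 0],
  ],
)

```text
t: 4.42
ee_pos: [0.6176, 0.2203, 0.0133]
ee_rot: [[-0.079, 0.997, -0.0], [0.997, 0.079, 0.0], [0.0, -0.0, -1.0]]
contact_force: [-0.5, 0.3, 0.5]
width: 0.0002
```

Request:
drive_tool(
  targets=[
    [0.002, 0.0001, 0, 0, 0, 0],
    [0.004, 0.0003, 0, 0, 0, 0],
    [0.004, 0.0003, 0, 0, 0, 0],
  ],
)

```text
t: 4.8
ee_pos: [0.6212, 0.2206, 0.0132]
ee_rot: [[-0.079, 0.997, -0.001], [0.997, 0.079, -0.0], [-0.0, -0.001, -1.0]]
contact_force: [-2.4, -0.1, -0.2]
width: -0.0003
```

Request:
drive_tool(
  targets=[
    [0.002, 0.0001, 0, 0, 0, 0],
    [0.004, 0.0003, 0, 0, 0, 0],
    [0.004, 0.0003, 0, 0, 0, 0],
  ],
)

```text
t: 5.18
ee_pos: [0.6214, 0.2206, 0.0128]
ee_rot: [[-0.079, 0.997, -0.008], [0.997, 0.079, -0.002], [-0.001, -0.008, -1.0]]
contact_force: [-8.1, -1.0, 4.8]
width: 0.0002
```

Request:
drive_tool(
  targets=[
    [-0.03, -0.0021, 0, 0, 0, 0],
    [-0.08, -0.0055, 0.0, 0, 0, 0],
    [-0.13, -0.009, 0.0, 0, 0, 0],
    [-0.151, -0.0104, 0, 0, 0, 0],
    [-0.151, -0.0104, 0, 0, 0, 0],
  ],
)

```text
t: 5.8
ee_pos: [0.4739, 0.2108, 0.0135]
ee_rot: [[-0.08, 0.997, -0.0], [0.997, 0.08, 0.0], [0.0, -0.0, -1.0]]
contact_force: [1.4, -0.6, -0.3]
width: -0.0001
```

Request:
drive_tool(
  targets=[
    [0.001, -0.018, 0, 0, 0, 0],
    [0.0025, -0.0365, 0, 0, 0, 0],
    [0.0025, -0.0365, 0, 0, 0, 0],
  ],
)

```text
t: 6.18
ee_pos: [0.4783, 0.1703, 0.0133]
ee_rot: [[-0.074, 0.997, 0.001], [0.997, 0.074, -0.002], [-0.002, 0.001, -1.0]]
contact_force: [-0.2, 0.5, 0.3]
width: -0.0003
```

```bash
python3 - <<'E'
from h import *
np.set_printoptions(precision=4,suppress=True)
f=np.load('frame.npz');s=robot.observe();print(s['t'],s['ee_pos'],(s['ee_pos'][:2]-f['t'])@f['R'],s['contact_force'])
a=grab('top','top3');b=grab('scene','scene3')
A=cv2.resize(a['color'][148:248,176:276],(500,500),interpolation=2)
B=cv2.resize(b['color'][200:300,220:300],(300,375),interpolation=2)
o=np.zeros((500,800,3),np.uint8);o[:,:500]=A;o[:375,500:]=B
cv2.imwrite('pics/c4.png',o[:,:,::-1])
E
```

```text
6.175 [0.4783 0.1703 0.0133] [-0.1594 -0.058 ] [-0.1856  0.4606  0.291 ]
```

View pics/c4.png

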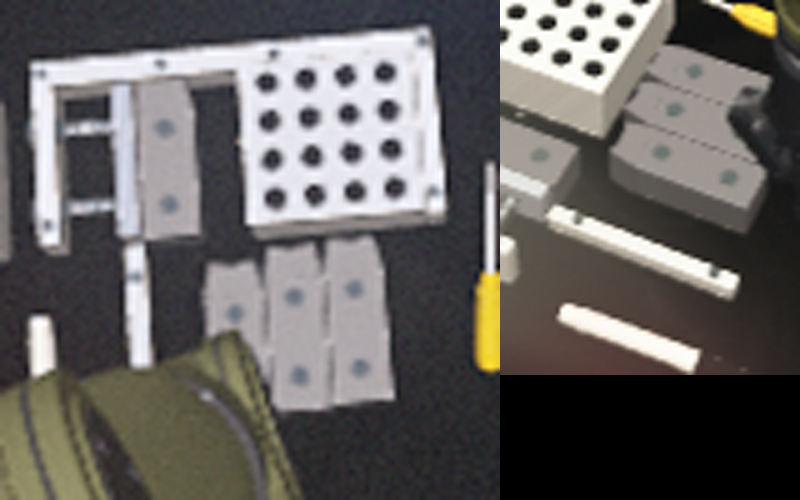

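Bar 1 is home beside the plate and square (crop holes (164,127), (168,204)). Bars 2–4 are still outside, and the tool is behind bar 2. Next push is bar 2.

Request:
drive_tool(
  targets=[
    [0.012, 0.001, 0, 0, 0, 0],
    [0.024, 0.002, 0, 0, 0, 0],
    [0.032, 0.003, 0, 0, 0, 0],
    [0.04, 0.0035, 0, 0, 0, 0],
    [0.04, 0.0035, 0, 0, 0, 0],
  ],
)

```text
t: 6.9
ee_pos: [0.5181, 0.1777, 0.0133]
ee_rot: [[-0.079, 0.997, 0.002], [0.997, 0.079, 0.0], [0.0, 0.002, -1.0]]
contact_force: [-0.6, 0.0, -0.3]
width: -0.0001
```

Request:
drive_tool(
  targets=[
    [0.006, 0.0006, 0, 0, 0, 0],
    [0.012, 0.0012, 0, 0, 0, 0],
    [0.018, 0.0018, 0, 0, 0, 0],
    [0.024, 0.0024, 0, 0, 0, 0],
    [0.03, 0.003, 0, 0, 0, 0],
  ],
)

```text
t: 7.52
ee_pos: [0.5434, 0.1802, 0.0129]
ee_rot: [[-0.08, 0.997, -0.008], [0.997, 0.08, -0.002], [-0.001, -0.008, -1.0]]
contact_force: [-7.5, 0.7, 3.1]
width: 0.0001
```

```bash
python3 - <<'E'
from h import *
np.set_printoptions(precision=4,suppress=True)
f=np.load('frame.npz');s=robot.observe();print(s['t'],s['ee_pos'],(s['ee_pos'][:2]-f['t'])@f['R'],s['contact_force'],s['moment'])
a=grab('top','top4');b=grab('scene','scene4')
A=cv2.resize(a['color'][148:248,176:276],(500,500),interpolation=2)
B=cv2.resize(b['color'][200:300,220:300],(300,375),interpolation=2)
o=np.zeros((500,800,3),np.uint8);o[:,:500]=A;o[:375,500:]=B
cv2.imwrite('pics/c5.png',o[:,:,::-1])
E
```

```text
7.525 [0.5434 0.1802 0.0129] [-0.0937 -0.0527] [-7.4759  0.7377  3.0651] [-0.0427  1.2508  0.048 ]
```

View pics/c5.png

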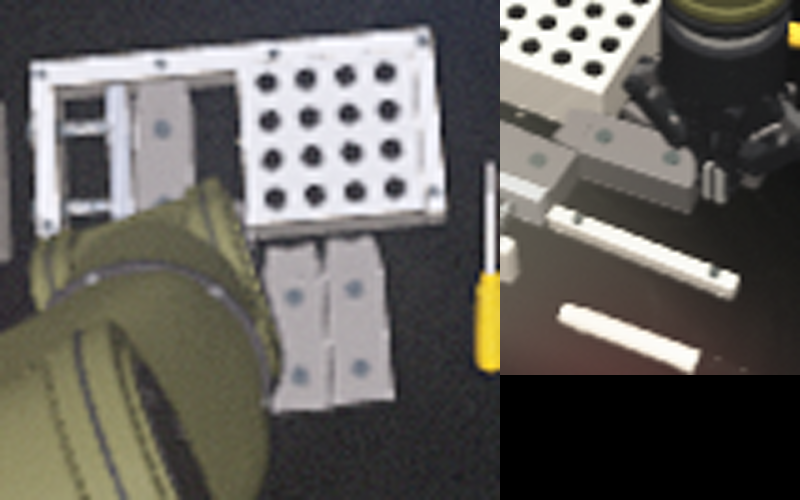

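The taper is wedging in: drag is about 7 N, as expected for the snug bar, and bar 3 hasn't moved. Continuing.

Request:
drive_tool(
  targets=[
    [0.006, 0.0004, 0, 0, 0, 0],
    [0.012, 0.0008, 0, 0, 0, 0],
    [0.018, 0.0012, 0, 0, 0, 0],
    [0.024, 0.0017, 0, 0, 0, 0],
    [0.03, 0.0021, 0, 0, 0, 0],
  ],
)

```text
t: 8.25
ee_pos: [0.5756, 0.1843, 0.0129]
ee_rot: [[-0.08, 0.997, -0.003], [0.997, 0.08, 0.002], [0.002, -0.003, -1.0]]
contact_force: [-5.8, 2.7, 0.2]
width: -0.0001
```

Request:
drive_tool(
  targets=[
    [0.006, 0.0004, 0, 0, 0, 0],
    [0.012, 0.0008, 0, 0, 0, 0],
    [0.018, 0.0012, 0, 0, 0, 0],
    [0.024, 0.0017, 0, 0, 0, 0],
    [0.03, 0.0021, 0, 0, 0, 0],
  ],
)

```text
t: 8.88
ee_pos: [0.6063, 0.1853, 0.0133]
ee_rot: [[-0.079, 0.997, -0.002], [0.997, 0.079, 0.0], [0.001, -0.002, -1.0]]
contact_force: [-6.8, 2.4, 1.7]
width: -0.0001
```

Request:
drive_tool(
  targets=[
    [0.005, 0.0004, 0, 0, 0, 0],
    [0.01, 0.0007, 0, 0, 0, 0],
    [0.014, 0.001, 0, 0, 0, 0],
    [0.017, 0.0012, 0, 0, 0, 0],
    [0.017, 0.0012, 0, 0, 0, 0],
  ],
)

```text
t: 9.5
ee_pos: [0.624, 0.1865, 0.0133]
ee_rot: [[-0.079, 0.997, -0.0], [0.997, 0.079, 0.001], [0.001, -0.0, -1.0]]
contact_force: [-3.6, 2.0, 0.7]
width: 0.0001
```

Request:
drive_tool(
  targets=[
    [0.002, 0.0001, 0, 0, 0, 0],
    [0.004, 0.0003, 0, 0, 0, 0],
    [0.004, 0.0003, 0, 0, 0, 0],
  ],
)

```text
t: 9.88
ee_pos: [0.6242, 0.1862, 0.013]
ee_rot: [[-0.079, 0.997, -0.008], [0.997, 0.079, -0.001], [-0.0, -0.008, -1.0]]
contact_force: [-11.1, -0.0, 5.7]
width: -0.0002
```

It stalled at the same depth as bar 1, so it's home. Backing off straight, then lifting clear to look.

Request:
drive_tool(
  targets=[
    [-0.02, -0.0014, 0, 0, 0, 0],
    [-0.06, -0.0042, 0.02, 0, 0, 0],
    [-0.1, -0.007, 0.07, 0, 0, 0],
    [-0.14, -0.01, 0.11, 0, 0, 0],
    [-0.18, -0.01, 0.14, 0, 0, 0],
  ],
)

```text
t: 10.5
ee_pos: [0.4504, 0.1758, 0.1557]
ee_rot: [[-0.076, 0.997, 0.007], [0.997, 0.076, 0.002], [0.001, 0.007, -1.0]]
contact_force: [-0.5, 1.0, -0.5]
width: 0.0002
```

Request:
drive_tool(
  targets=[
    [-0.02, 0.055, 0.01, 0, 0, 0],
    [-0.04, 0.11, 0.02, 0, 0, 0],
    [-0.05, 0.16, 0.02, 0, 0, 0],
    [-0.05, 0.16, 0.02, 0, 0, 0],
  ],
)

```text
t: 11.0
ee_pos: [0.399, 0.3426, 0.1743]
ee_rot: [[-0.086, 0.996, 0.005], [0.996, 0.086, 0.007], [0.006, 0.006, -1.0]]
contact_force: [0.4, -0.3, -0.3]
width: 0.0002
```

```bash
python3 - <<'E'
from h import *
np.set_printoptions(precision=4,suppress=True)
s=robot.observe();print(s['t'],s['ee_pos'],s['contact_force'],abs(s['joint_velocities']).max())
a=grab('top','top5');b=grab('scene','scene5')
A=cv2.resize(a['color'][148:248,176:276],(500,500),interpolation=2)
B=cv2.resize(b['color'][200:300,190:270],(300,375),interpolation=2)
o=np.zeros((500,800,3),np.uint8);o[:,:500]=A;o[:375,500:]=B
cv2.imwrite('pics/c6.png',o[:,:,::-1])
E
```

```text
11.0 [0.399  0.3426 0.1743] [ 0.3794 -0.2773 -0.3193] 0.0705723410422275
```

View pics/c6.png

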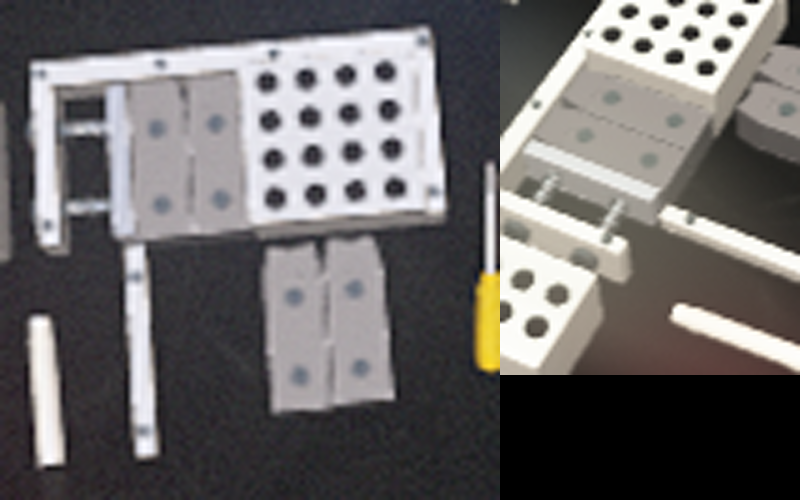

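Both bars are home, flush, and there is no gap. Now a numeric check, then the hand-in.

```bash
python3 - <<'E'
from h import *
np.set_printoptions(precision=4,suppress=True)
f=np.load('frame.npz');d=dict(np.load('pics/top5.npz'))
P=lambda u:(np.array(u,float)+.5)/5-.5+[176,148]
for n,h in zip('1234',[[[157,128],[162,204]],[[216,123],[222,199]],[[294,297],[300,376]],[[354,288],[361,368]]]):
    g=(ray(d,P(h),.03)[:,:2]-f['t'])@f['R'];print(n,g.mean(0)+[.0055,0],np.arctan2(*(g[0]-g[1])[::-1]))
# plate face right edge shift between top0 and top5 (top0 crop x6)
robot.job_done()
E
```

```text
1 [ 0.049  -0.0134] 0.015058364200799524
2 [ 0.0492 -0.0499] 0.021812077228561055
3 [-0.0622 -0.0908] 0.012419224897330656
4 [-0.0599 -0.1273] 0.017671354050640815
the job is handed in; nothing more can be done
```

The job is handed in. The wide 4x4-bore block was in the frame, so I slid in bar 1 and then bar 2 along the bench. Each went in until it stalled against the back wall, and I then moved the arm clear. It took about 11 s of the 54 s allowed.

| Bar | x in the frame (mm) | y in the frame (mm) | Angle to the frame (rad) |
|---|---|---|---|
| 1 | 49 | -13 | 0.015 |
| 2 | 49 | -50 | 0.022 |
| 3 | -62 | -91 | 0.012 |
| 4 | -60 | -127 | 0.018 |

- **Fit:** Bar 1 stayed under about 1 N until it reached the wall, and bar 2 went in with a firm drag of about 6–7 N. The last pictures show no gap in the pack, and neither block had visibly moved.
- **Spring plate:** I did not measure its travel directly. It is visibly pushed back, and bar 1 now sits about 4–5 mm left of its starting line, within about 2 mm of calibration error. The nominal travel is 2.5 mm.
- **Disagreement:** One corner of the frame (back left) was 4 mm off in my fit of the frame's pose. The other points agreed to about 2.5 mm.

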